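Heft the three tins and hold up the one with the metal

ROBOT

A 6-joint arm with a two-finger parallel gripper is mounted at the origin on the work surface. World frame = base frame: x ahead of the robot, y to its left, z up, the work surface at z = 0. Lengths are in m, angles in rad, forces in N, time in s.
With the tool pointing down it reaches from about 0.35 to 0.95 m from the base axis. Payload 17.4 kg.
Tool frame: the origin (TCP) lies on the front face of the gripper's body, between the roots of the fingers; the fingertips stand 84 mm ahead of it and the grasp point (between the pads) lies arm.grasp_offset ahead of it (arm.grasp_offset is the distance from the TCP to the grasp point, in m); z points along the fingers, y is the direction in which the jaws open and shut (so a half turn about z gives the same grasp; the last joint's range is limited). The gripper opens to 93 mm and grips with 3 to 60 N. Pads are 15 mm wide; open, the fingers measure 128 mm over their backs; the gripper's body (75 mm by 188 mm) begins 65 mm behind the grasp point.
Start: joints at [1.255, 0.116, 1.442, -0, 1.584, -0.038], TCP at [0.185, 0.649, 0.303] pointing down, gripper open.
Joint ranges: [-2.83, 2.83], [-0.83, 2.19], [0.07, 2.5], [-1.14, 4.28], [0.01, 3], [-2.97, 2.97]. Speed limits (rad/s): [1.89, 1.89, 2.22, 3.14, 3.14, 3.14].

INTERFACE

Orientations are given as a unit quaternion [w, x, y, z].
In Python, from plant import arm gives the robot as it stands.
- The arm moves only by the tool arm_command, never from a script. Its argument "plan" is one flat list of numbers, 6 for each row, row after row: the shift along the tool's x, y, z in m, then the turn, a rotation vector about the tool's x, y, z in rad. A call has 1 to 20 rows; each row shifts and turns the commanded pose from where the row before left it, along the tool's axes as they then stand; what a row does not reach is not made up. A row lasts 1/8 s, in which the tool goes at most 62.5 mm and 10.7 degrees, less where a joint would pass 70% of its speed; a pose out of reach is approached as far as the arm can. A call is refused whole if a number of a shift passes 0.0625 or a number of a turn 0.188, either way. A call with a gripper value outside its range is refused whole. "jaw" is the opening, from 0 (shut) to 1 (fully open), set as the call begins (left out, the last holds). The fingers move at their own pace and stop on an object; the grip force is fixed at half the most. Time passes only in rows, so rows that do not move let the fingers close. It gives the time, the measured TCP pose, the force and the opening at its end, in the units of the state.
- arm.read_state(): the state, without advancing time (a new reading comes with each control period).
- arm.camera(name): name is "scene" or "top" or "wrist"; returns the picture (420x560x3 uint8, blue, green, red); there is no depth.
- arm.camera_info(name): a dict with "vfov" (degrees; the focal length in pixels is half the picture's height over the tangent of half this angle, whatever the lens; pixels are square), "cx", "cy" (the principal point, pixels), "rvec" (rotation vector, rad) and "tvec" (3), from world to camera coordinates, as OpenCV has them. Camera axes: x right, y down, z forward; pixel columns grow to the right and rows downward; lengths in m; the calibration is good to about 2 mm. A picture is of the moment at which its call begins: read the wrist's pose just before it. camera_info takes no time and is no camera call; for the wrist camera it gives the pose at the moment of the call.
- arm.sign_off(): hands the job in, once; it reports no verdict.
The state is a dict: "t": time; "q": joint angles; "qd": joint speeds; "effort": joint torques, N m; "tool_pos": TCP position; "tcp_rot": TCP orientation; "wrist_force": force on the tool from outside, world axes, zero at the start; "torque": the same for the moment, N m; "finger_gap": finger opening in m.
Only numpy, scipy, OpenCV 4.12 (cv2) and the standard library are available. Lean on these libraries where they do the work, as an engineer would, in place of code of your own. Each camera call takes 0.05 s, during which the arm holds its last target.

TASK

The tins of casting material all look alike, and only the heaviest holds the metal: first press all three lids fully home, then heft the tins one after another from the robot's left to its right, lifting each clear of the plank by its body (about 5 cm) and standing it back upright. Then take the heaviest tin and finish while holding it up, upright and still, with its underside about 15 cm above the plank, the other two standing on the plank with all lids still home; do not let go of it. Don't knock a tin over, and leave the rook, watchtower, jar and swamp tile alone.

Things in the scene. Friction and masses are not known exactly. Their poses are not given: they have to be found in the camera images.
- table: the spruce plank work surface, its top at z = 0; origin at the centre of the top
- tin_left: Tin standing at the robot's left (largest y), one of three outwardly identical round plain metal tins hiding different weights. Origin: centre of its underside, z up its axis. Body 62 mm diameter, 70 mm tall, then a flat lid, 61 mm diameter, 14 mm tall: 84 mm in all when closed. With contents one tin has 0.17-0.22 kg, one 0.30-0.39, one 0.53-0.68, in any order.
- tin_left_mid (a point): point on the axis of the left tin, half-way up its 62 mm body, 35 mm above its underside: the place to grip it
- lid_left (a joint): height of the left tin's lid above home, m: 0 is fully home, 0.006 to 0.013 at the start (a darker neck shows in the gap), 0.016 at most. It slides along the tin's axis, held where left by about 5 N of friction: press straight down with 8 to 12 N until it bottoms. Pulling on the lid slides it up again, so lift the tin by its body.
- lid_left_top (a point): centre of the flat top of the left tin's lid; 84 mm above the tin's underside when home
- tin_middle: Tin standing at the middle, one of three outwardly identical round plain metal tins hiding different weights. Origin: centre of its underside, z up its axis. Body 62 mm diameter, 70 mm tall, then a flat lid, 61 mm diameter, 14 mm tall: 84 mm in all when closed. With contents one tin has 0.17-0.22 kg, one 0.30-0.39, one 0.53-0.68, in any order.
- tin_middle_mid (a point): point on the axis of the middle tin, half-way up its 62 mm body, 35 mm above its underside: the place to grip it
- lid_middle (a joint): height of the middle tin's lid above home, m: 0 is fully home, 0.006 to 0.013 at the start (a darker neck shows in the gap), 0.016 at most. It slides along the tin's axis, held where left by about 5 N of friction: press straight down with 8 to 12 N until it bottoms. Pulling on the lid slides it up again, so lift the tin by its body.
- lid_middle_top (a point): centre of the flat top of the middle tin's lid; 84 mm above the tin's underside when home
- tin_right: Tin standing at the robot's right (smallest y), one of three outwardly identical round plain metal tins hiding different weights. Origin: centre of its underside, z up its axis. Body 62 mm diameter, 70 mm tall, then a flat lid, 61 mm diameter, 14 mm tall: 84 mm in all when closed. With contents one tin has 0.17-0.22 kg, one 0.30-0.39, one 0.53-0.68, in any order.
- tin_right_mid (a point): point on the axis of the right tin, half-way up its 62 mm body, 35 mm above its underside: the place to grip it
- lid_right (a joint): height of the right tin's lid above home, m: 0 is fully home, 0.006 to 0.013 at the start (a darker neck shows in the gap), 0.016 at most. It slides along the tin's axis, held where left by about 5 N of friction: press straight down with 8 to 12 N until it bottoms. Pulling on the lid slides it up again, so lift the tin by its body.
- lid_right_top (a point): centre of the flat top of the right tin's lid; 84 mm above the tin's underside when home
- rook: white plastic chess-style rook, 38 mm across, 61 mm tall; a bystander, to be left alone; origin at the centre of its underside
- watchtower: small blue plastic square watchtower, 50 mm wide, 72 mm tall; a bystander, to be left alone; origin at the centre of its underside
- jar: squat brown glass jar with a black twist cap, 72 mm across, 60 mm tall; a bystander, to be left alone; origin at the centre of its underside
- swamp_tile: flat green resin swamp tile, 90 x 90 mm, 8 mm thick with 23 mm reeds; a bystander, to be left alone; origin at the centre of its underside
Things that resemble listed ones, but are neither listed nor needed, are in the scene too. What is shaped like the tin_middle but red or yellow is not meant.

How it is judged:
On the way, in this order (a step that is already met when the one before it is completed fails the run):
1. all three lids are pressed fully home (within 2.5 mm) (value of joint each of lid_left, lid_middle, lid_right below 0.0025 m and height (world z) of each of tin_left_mid, tin_middle_mid, tin_right_mid below 0.045 m), for 0.2 s.
2. the left tin is lifted clear of the plank by the gripper (2 cm or more) (height (world z) of tin_left_mid above 0.055 m and contact force between tin_left and table below 0.05 N and contact force between tin_left and the fingers above 1 N), for 0.2 s.
3. the middle tin is lifted clear of the plank by the gripper (2 cm or more), those before it standing on the plank again (height (world z) of tin_middle_mid above 0.055 m and contact force between tin_middle and table below 0.05 N and contact force between tin_middle and the fingers above 1 N and height (world z) of tin_left_mid below 0.04 m and angle between tin_left_mid's own z axis and vertical below 0.1 rad and contact force between tin_left and table above 1 N), for 0.2 s.
4. the right tin is lifted clear of the plank by the gripper (2 cm or more), those before it standing on the plank again (height (world z) of tin_right_mid above 0.055 m and contact force between tin_right and table below 0.05 N and contact force between tin_right and the fingers above 1 N and height (world z) of each of tin_left_mid, tin_middle_mid below 0.04 m and angle between each of tin_left_mid, tin_middle_mid's own z axis and vertical below 0.1 rad and contact force between each of tin_left, tin_middle and table above 1 N), for 0.2 s.
At the end, for the whole second after the job is handed in: The heaviest tin is in the fingers, its middle over 155 mm up, within 20 degrees of upright, still, touching no plank or other tin; the other two stand untouched, each pressing on the plank with under 4.5 N (neither is the heavy one); all lids home within 2.5 mm (value of joint each of lid_left, lid_middle, lid_right below 0.0025 m and ((height (world z) of tin_left_mid above 0.155 m and angle between tin_left_mid's own z axis and vertical below 0.35 rad and linear speed of tin_left below 0.03 m/s and contact force between tin_left and the fingers above 1 N and contact force between tin_left and table below 0.05 N and height (world z) of each of tin_middle_mid, tin_right_mid below 0.04 m and angle between each of tin_middle_mid, tin_right_mid's own z axis and vertical below 0.1 rad and contact force between tin_middle and table between 1 and 4.5 N and contact force between each of tin_middle, tin_right and the fingers below 0.05 N and contact force between tin_left and tin_middle below 0.05 N and contact force between tin_right and table between 1 and 4.5 N and contact force between tin_left and tin_right below 0.05 N) or (height (world z) of tin_middle_mid above 0.155 m and angle between tin_middle_mid's own z axis and vertical below 0.35 rad and linear speed of tin_middle below 0.03 m/s and contact force between tin_middle and the fingers above 1 N and contact force between tin_middle and table below 0.05 N and height (world z) of each of tin_left_mid, tin_right_mid below 0.04 m and angle between each of tin_left_mid, tin_right_mid's own z axis and vertical below 0.1 rad and contact force between tin_left and table between 1 and 4.5 N and contact force between each of tin_left, tin_right and the fingers below 0.05 N and contact force between tin_middle and tin_left below 0.05 N and contact force between tin_right and table between 1 and 4.5 N and contact force between tin_middle and tin_right below 0.05 N) or (height (world z) of tin_right_mid above 0.155 m and angle between tin_right_mid's own z axis and vertical below 0.35 rad and linear speed of tin_right below 0.03 m/s and contact force between tin_right and the fingers above 1 N and contact force between tin_right and table below 0.05 N and height (world z) of each of tin_left_mid, tin_middle_mid below 0.04 m and angle between each of tin_left_mid, tin_middle_mid's own z axis and vertical below 0.1 rad and contact force between tin_left and table between 1 and 4.5 N and contact force between each of tin_left, tin_middle and the fingers below 0.05 N and contact force between tin_right and tin_left below 0.05 N and contact force between tin_middle and table between 1 and 4.5 N and contact force between tin_right and tin_middle below 0.05 N))); the arm keeps its last pose, push and grip.
It fails at once if a tin is tipped over (more than 45 degrees) (angle between any of tin_left_mid, tin_middle_mid, tin_right_mid's own z axis and vertical above 0.78 rad).
It fails at once if a bystander is shoved (more than 15 mm) from its place (distance of any of rook, watchtower, jar, swamp_tile from where it was at the start of the episode above 0.015 m).
It also fails if it takes over 72 s, if anything falls off the work surface, if the arm or the gripper's body presses on something with over 40 N, if the wrist force passes 120 N, or if a joint passes its speed limit or range.

## Working session

There is one attempt and no reset: what is moved stays moved. The work goes in short steps, Python scripts to look and compute and a tool call to move; the robot and the scene stay as the last step left them, time stands still between calls to the robot, and variables do not carry over. Pictures are saved under pics/ and viewed, and the job is handed in when it is done.

Besides the shell and the picture viewer there is one more tool, called after ">>>" in YAML: its name, and indented under it one key for each argument. arm_command: Moves the arm, as the interface text tells. Its arguments: {"type":"object","properties":{"plan":{"type":"array","items":{"type":"number"}},"jaw":{"type":"number"}},"required":["plan"]}

```bash
ls; mkdir -p pics
python3 - <<'E'
from plant import arm
import cv2
s=arm.read_state(); print(s, arm.grasp_offset)
for n in("scene","top","wrist"):
    i=arm.camera_info(n); print(n,i)
    cv2.imwrite(f"pics/{n}0.png",arm.camera(n))
E
```

```text
pics
{'t': 0.0, 'q': array([ 1.25521338e+00,  1.16499889e-01,  1.44227242e+00, -8.73482050e-07,
        1.58401921e+00, -3.78022942e-02]), 'qd': array([-0.00220962,  0.00052007, -0.00031121, -0.00073001, -0.00144792,
       -0.0012739 ]), 'effort': array([-3.11892079e-03, -7.21269536e+01, -6.22584271e+01,  7.79873645e-02,
        2.40075920e-02, -1.01098221e-04]), 'tool_pos': array([0.18507538, 0.64901543, 0.30199131]), 'tcp_rot': array([-1.04935032e-04,  1.38444191e-01,  9.90370055e-01, -5.90175789e-04]), 'wrist_force': array([-0.33442372,  0.58568249,  0.23319909]), 'torque': array([ 0.01923698,  0.0305651 , -0.00201754]), 'finger_gap': 0.09298066920710424} 0.0653
scene {'vfov': 57.57292859280328, 'cx': 283.60445973467324, 'cy': 214.2274557465323, 'rvec': array([ 2.28004779,  0.63874037, -0.24889249]), 'tvec': array([-0.49572545, -0.16049169,  1.20673543])}
top {'vfov': 47.108253901399124, 'cx': 274.9709840971208, 'cy': 215.531281115202, 'rvec': array([ 2.17977931, -2.11841512,  0.15633883]), 'tvec': array([-0.01103444,  0.59916737,  1.17556872])}
wrist {'vfov': 65.61404877275797, 'cx': 284.16854152073336, 'cy': 207.05158977094206, 'rvec': array([-2.31216663, -1.74591145, -0.25532964]), 'tvec': array([-0.67511028, -0.03397994,  0.39123852])}
```

View pics/scene0.png

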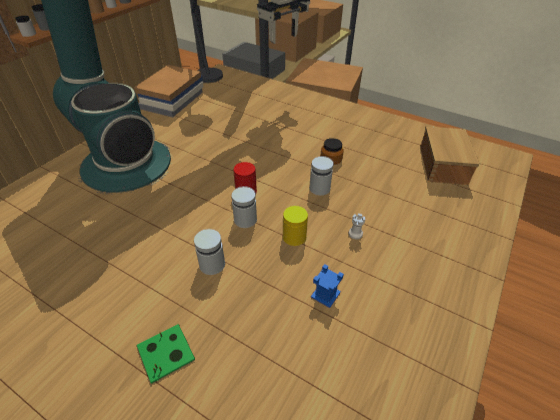

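View pics/top0.png

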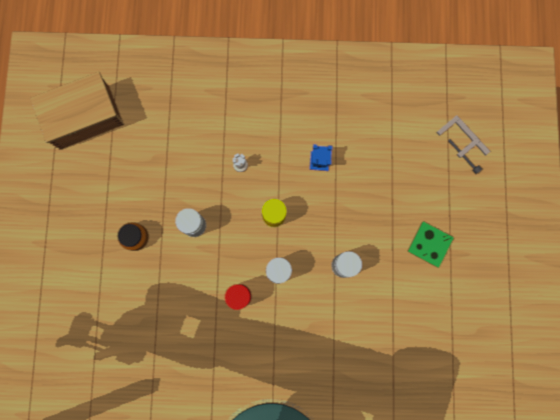

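View pics/wrist0.png

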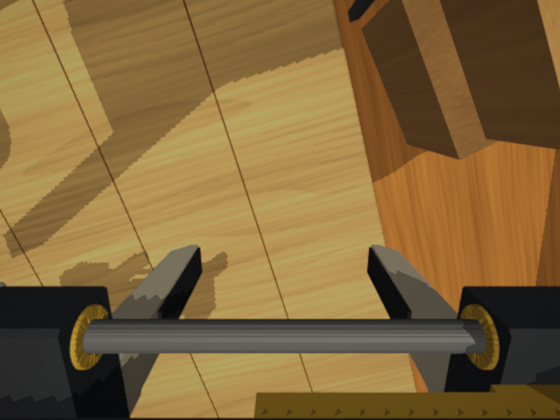

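The three plain grey tins are in the top view at left (190,222), middle (279,270) and right (348,264). The look-alikes to avoid are the red tin (238,297) and the yellow tin (274,212). The bystanders are the jar (132,236), rook (240,162), watchtower (321,157) and swamp tile (431,244).

```bash
cat > h.py <<'E'
import numpy as np, cv2
from plant import arm
def K(i): 
    f=210/np.tan(np.radians(i["vfov"])/2); return np.array([[f,0,i["cx"]],[0,f,i["cy"]],[0,0,1.]])
def ray(i,uv):
    R=cv2.Rodrigues(i["rvec"])[0]; c=-R.T@i["tvec"]
    d=R.T@np.linalg.inv(K(i))@np.array([uv[0],uv[1],1.]); return c,d/np.linalg.norm(d)
def onz(i,uv,z):
    c,d=ray(i,uv); return c+d*(z-c[2])/d[2]
def proj(i,P): return cv2.projectPoints(np.array(P,float).reshape(-1,3),i["rvec"],i["tvec"],K(i),None)[0].reshape(-1,2)
def tri(i1,u1,i2,u2):
    c1,d1=ray(i1,u1);c2,d2=ray(i2,u2)
    s=np.linalg.lstsq(np.stack([d1,-d2],1),c2-c1,rcond=None)[0]
    a,b=c1+s[0]*d1,c2+s[1]*d2; return (a+b)/2,np.linalg.norm(a-b)
E
python3 - <<'E'
import cv2,numpy as np
from h import *
top=cv2.imread("pics/top0.png");sc=cv2.imread("pics/scene0.png")
a=cv2.resize(top[180:320,110:390],None,fx=2.8,fy=2.8,interpolation=cv2.INTER_CUBIC)
b=cv2.resize(sc[130:290,170:370],None,fx=3.7,fy=3.7,interpolation=cv2.INTER_CUBIC)
cv2.imwrite("pics/a.png",a);cv2.imwrite("pics/b.png",b)
for n,im,w in(("top",top,((190,222),(279,270),(348,264))),("scene",sc,((321,165),(244,197),(209,240)))):
    h=cv2.cvtColor(im,cv2.COLOR_BGR2HSV)
    for p in w: print(n,p,h[p[1],p[0]], h[p[1]+22 if n=="scene" else p[1],p[0]])
    m=((h[...,1]<60)&(h[...,2]>140)).astype(np.uint8)
    c,_=cv2.findContours(m,0,1)
    for k in c:
        if cv2.contourArea(k)>100: print(n,cv2.boundingRect(k),cv2.contourArea(k),cv2.fitEllipse(k))
E
```

```text
top (190, 222) [ 79  11 183] [ 79  11 183]
top (279, 270) [ 90  10 183] [ 90  10 183]
top (348, 264) [ 75  11 183] [ 75  11 183]
top (266, 258, 26, 26) 490.0 ((278.35015869140625, 270.1307678222656), (24.809162139892578, 25.2681941986084), 46.536495208740234)
top (336, 251, 26, 26) 490.5 ((348.5164794921875, 263.8131103515625), (24.73187828063965, 25.38099479675293), 97.47956085205078)
top (175, 209, 26, 25) 450.5 ((187.55923461914062, 220.4727325439453), (23.569868087768555, 24.595317840576172), 56.25815963745117)
top (233, 154, 13, 18) 120.5 ((238.9403839111328, 161.81663513183594), (11.891983032226562, 17.294231414794922), 170.53065490722656)
top (438, 116, 51, 40) 266.5 ((461.4750671386719, 137.3871612548828), (24.617347717285156, 49.34791564941406), 128.4484100341797)
scene (321, 165) [101  29 196] [ 34  19 105]
scene (244, 197) [ 94  22 193] [ 15  14 107]
scene (209, 240) [ 90  17 192] [ 30  19 107]
scene (194, 229, 27, 20) 389.0 ((206.8861083984375, 238.5735626220703), (18.850996017456055, 26.39608383178711), 78.11100769042969)
scene (232, 187, 23, 16) 262.0 ((242.849792480468
[... 175 characters left out ...]
69, 20.763099670410156), 95.93081665039062)
scene (318, 37, 30, 26) 285.0 ((336.41253662109375, 52.32455062866211), (18.313974380493164, 32.49300765991211), 54.736572265625)
scene (200, 6, 56, 44) 1581.0 ((224.832275390625, 27.578937530517578), (38.17955780029297, 60.38301467895508), 101.52750396728516)
scene (351, 0, 209, 141) 19591.5 ((463.85784912109375, 61.311683654785156), (141.21347045898438, 200.44180297851562), 98.54928588867188)
scene (341, 0, 11, 29) 162.5 ((346.2754211425781, 13.036237716674805), (7.80338716506958, 34.828041076660156), 5.2219085693359375)
scene (171, 0, 24, 42) 506.0 ((182.10858154296875, 22.2763671875), (16.467233657836914, 46.02653121948242), 162.18914794921875)
```

View pics/a.png

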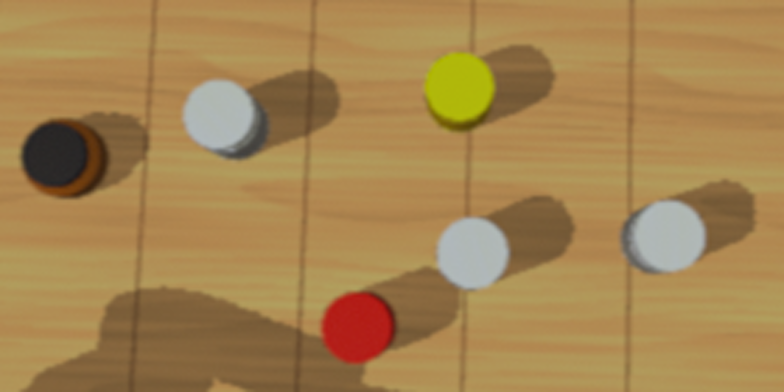

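View pics/b.png

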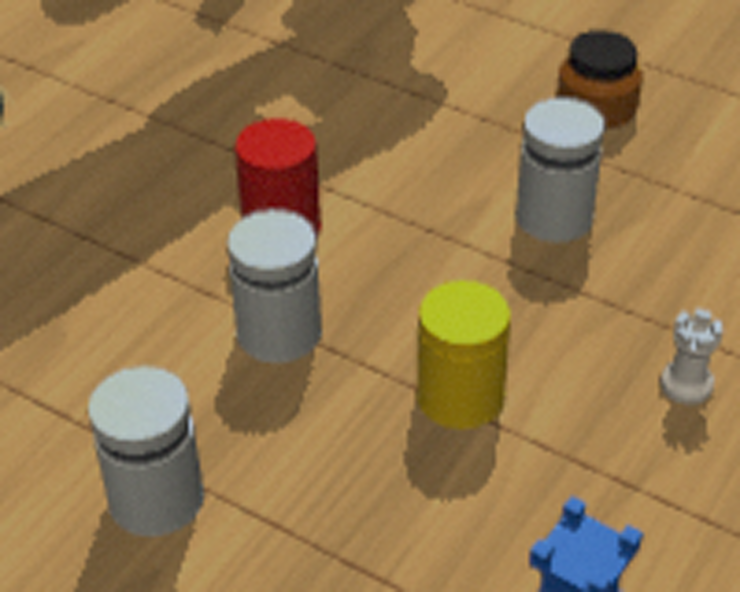

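The crops show that all three grey tins have a dark neck gap. The red and yellow cans are plain. Next I'll compute positions.

Run:
```python
from h import *
it,isc=arm.camera_info("top"),arm.camera_info("scene")
T=[(188.4,221),(278.7,270.1),(349,264.1)];S=[(322.3,164.6),(243.6,194.6),(207.4,238.7)]
for n,a,b in zip("LMR",T,S): print(n,tri(it,a,isc,b),onz(it,a,.0935),onz(isc,b,.0935))
for n,u,z in(("red",(238,296.7),.084),("yel",(274,211.5),.084),("jar",(130,235),.06),("rook",(239.5,161),.06),("tower",(321,157),.07),("tile",(431,244),.008)): print(n,onz(it,u,z).round(3))
```

```text
L (array([0.5736171 , 0.21611443, 0.08716291]), np.float64(0.0005714363502104246)) [0.57257332 0.21481875 0.0935    ] [0.57712662 0.20865181 0.0935    ]
M (array([ 0.46132767, -0.00618343,  0.0907642 ]), np.float64(0.0009373596720902287)) [ 0.46088353 -0.00644591  0.0935    ] [ 0.46358922 -0.0082841   0.0935    ]
R (array([ 0.48020301, -0.17360882,  0.09394795]), np.float64(0.0009123462637146598)) [ 0.47988946 -0.17399162  0.0935    ] [ 0.48026056 -0.17304227  0.0935    ]
red [0.395 0.089 0.084]
yel [0.603 0.009 0.084]
jar [0.538 0.363 0.06 ]
rook [0.734 0.1   0.06 ]
tower [ 0.747 -0.105  0.07 ]
tile [ 0.542 -0.399  0.008]
```

```bash
cat >> h.py <<'E'
from scipy.spatial.transform import Rotation as Ro
def st():
    s=arm.read_state(); q=s["tcp_rot"]; R=Ro.from_quat([q[1],q[2],q[3],q[0]])
    print("t",round(s["t"],2),"tcp",s["tool_pos"].round(4),"F",s["wrist_force"].round(2),"gap",round(s["finger_gap"],4))
    return s,R
def shift(target,n):
    s,R=st(); d=R.inv().apply(np.array(target)-s["tool_pos"])
    # tilt correction to tool-down
    print("tool shift",d.round(4),"per row",(d/n).round(5),"z axis",R.apply([0,0,1]).round(4),"jaw",R.apply([0,1,0]).round(3))
E
python3 - <<'E'
from h import *
shift([.50,.24,.29],12)
E
```

```text
t 0.15 tcp [0.1851 0.649  0.3022] F [ 0.79 -1.24 -0.03] gap 0.0929
tool shift [-0.415  -0.307   0.0125] per row [-0.03458 -0.02558  0.00104] z axis [-3.e-04 -8.e-04 -1.e+00] jaw [ 0.274  0.962 -0.001]
```

>>> arm_command:
  plan: [-0.0346,-0.0256,0.001,0,0,0,-0.0346,-0.0256,0.001,0,0,0,-0.0346,-0.0256,0.001,0,0,0,-0.0346,-0.0256,0.001,0,0,0,-0.0346,-0.0256,0.001,0,0,0,-0.0346,-0.0256,0.001,0,0,0,-0.0346,-0.0256,0.001,0,0,0,-0.0346,-0.0256,0.001,0,0,0,-0.0346,-0.0256,0.001,0,0,0,-0.0346,-0.0256,0.001,0,0,0,-0.0346,-0.0256,0.001,0,0,0,-0.0346,-0.0256,0.001,0,0,0,0,0,0,0,0,0]
  jaw: 0

```text
t: 1.78
tool_pos: [0.5013, 0.2379, 0.2903]
tcp_rot: [-0.0, 0.14, 0.99, -0.0]
wrist_force: [0.3, 0.1, -0.7]
finger_gap: 0.0005
```

Run:
```python
from h import *
s,R=st(); i=arm.camera_info("wrist"); Rc=cv2.Rodrigues(i["rvec"])[0]; c=-Rc.T@i["tvec"]
print("cam in tool",R.inv().apply(c-s["tool_pos"]).round(4), R.inv().apply(Rc.T@[0,0,1]).round(3), R.inv().apply(Rc.T@[1,0,0]).round(3))
cv2.imwrite("pics/w1.png",arm.camera("wrist"))
```

```text
t 1.77 tcp [0.5013 0.2379 0.2903] F [ 0.32  0.14 -0.66] gap 0.0005
cam in tool [ 0.0802  0.0005 -0.0818] [-0.288  0.     0.958] [ 0.  1. -0.]
```

View pics/w1.png

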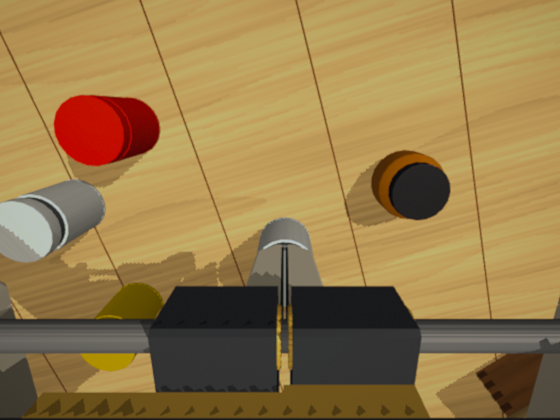

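The wrist view shows the left tin mostly hidden behind the fingers at (285,240). The jar is at (412,188), the red can at (105,130) and the middle tin at (40,225). I'll move outward to see the left lid.

>>> arm_command:
  plan: [-0.041,0,0,0,0,0,-0.041,0,0,0,0,0,-0.041,0,0,0,0,0,-0.041,0,0,0,0,0,0,0,0,0,0,0]

```text
t: 2.45
tool_pos: [0.6591, 0.1951, 0.2896]
tcp_rot: [-0.001, 0.139, 0.99, -0.0]
wrist_force: [0.5, -0.3, -0.4]
finger_gap: 0.0007
```

Run:
```python
from h import *
s,R=st(); i=arm.camera_info("wrist"); im=arm.camera("wrist")
cv2.imwrite("pics/w2.png",im)
print(proj(i,[[.5736,.216,.09],[.461,-.006,.09]]))
h=cv2.cvtColor(im,cv2.COLOR_BGR2HSV)
m=((h[...,1]<60)&(h[...,2]>150)).astype(np.uint8)
c,_=cv2.findContours(m,0,1)
for k in c:
    if cv2.contourArea(k)>300:
        e=cv2.fitEllipse(cv2.convexHull(k)); print(cv2.boundingRect(k),cv2.contourArea(k),e,onz(i,e[0],.0935).round(4))
```

```text
t 2.45 tcp [0.6591 0.1951 0.2896] F [ 0.46 -0.32 -0.36] gap 0.0007
[[279.62497445  99.77966328]
 [-34.09041223  35.81171283]]
(245, 59, 75, 78) 4499.5 ((281.7286071777344, 97.43618774414062), (74.51432800292969, 78.55827331542969), 0.4425926208496094) [0.5724 0.2182 0.0935]
```

View pics/w2.png

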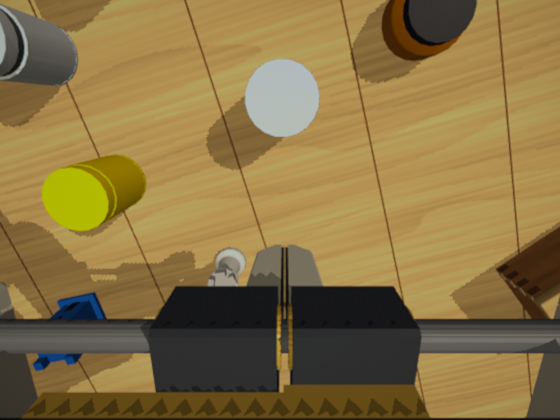

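The left lid shows at (282,97), which puts it at (0.5724, 0.2182). The yellow can is at (80,198) and the jar at (430,20).

Run:
```python
from h import *
shift([.573,.2175,.2],5)
```

```text
t 2.5 tcp [0.658  0.1955 0.2899] F [-0.96 -0.18  0.48] gap 0.0009
tool shift [ 0.0877 -0.0021  0.09  ] per row [ 0.01753 -0.00043  0.018  ] z axis [-1.4e-03 -1.0e-04 -1.0e+00] jaw [ 0.274  0.962 -0.   ]
```

>>> arm_command:
  plan: [0.0219,-0.0005,0.0225,0,0,0,0.0219,-0.0005,0.0225,0,0,0,0.0219,-0.0005,0.0225,0,0,0,0.0219,-0.0005,0.0225,0,0,0,0,0,0,0,0,0,0,0,0.01,0,0,0,0,0,0.006,0,0,0,0,0,0,0,0,0]

```text
t: 3.5
tool_pos: [0.5733, 0.2168, 0.1843]
tcp_rot: [-0.0, 0.139, 0.99, -0.0]
wrist_force: [-0.3, -0.2, 0.7]
finger_gap: 0.0004
```

>>> arm_command:
  plan: [0,0,0.003,0,0,0,0,0,0.003,0,0,0,0,0,0.002,0,0,0,0,0,0,0,0,0]

```text
t: 4.0
tool_pos: [0.5732, 0.217, 0.1769]
tcp_rot: [0.0, 0.138, 0.99, 0.0]
wrist_force: [-0.3, -0.3, 1.7]
finger_gap: 0.0005
```

>>> arm_command:
  plan: [0,0,0.002,0,0,0,0,0,0.002,0,0,0,0,0,0,0,0,0]

```text
t: 4.38
tool_pos: [0.5731, 0.217, 0.1726]
tcp_rot: [0.0, 0.138, 0.99, 0.0]
wrist_force: [0.9, -0.7, 2.3]
finger_gap: 0.0006
```

>>> arm_command:
  plan: [0,0,0.002,0,0,0,0,0,0,0,0,0]

```text
t: 4.62
tool_pos: [0.5731, 0.217, 0.1706]
tcp_rot: [0.0, 0.138, 0.99, 0.0]
wrist_force: [2.7, 0.1, 3.6]
finger_gap: 0.0006
```

Run:
```python
from h import *
s,R=st()
im=arm.camera("scene")
cv2.imwrite("pics/s3.png",cv2.resize(im[130:230,270:390],None,fx=5,fy=5,interpolation=cv2.INTER_CUBIC))
```

```text
t 4.62 tcp [0.5731 0.217  0.1706] F [2.71 0.1  3.59] gap 0.0006
```

View pics/s3.png

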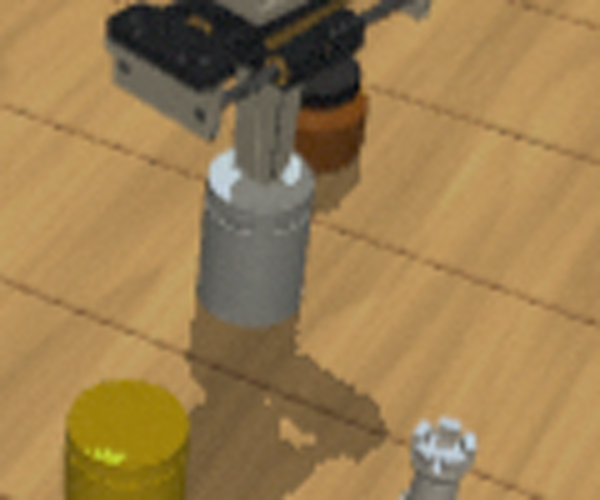

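The fingertips are on the left lid and the dark neck is nearly gone. I'll keep pressing until the force rises.

>>> arm_command:
  plan: [0,0,0.0015,0,0,0,0,0,0.0015,0,0,0,0,0,0,0,0,0]

```text
t: 5.05
tool_pos: [0.5732, 0.217, 0.1683]
tcp_rot: [0.0, 0.138, 0.99, 0.0]
wrist_force: [0.8, -1.6, 9.8]
finger_gap: 0.0007
```

>>> arm_command:
  plan: [0,0,0.0005,0,0,0,0,0,0,0,0,0]

```text
t: 5.3
tool_pos: [0.5732, 0.217, 0.1682]
tcp_rot: [0.0, 0.138, 0.99, 0.0]
wrist_force: [-2.4, -3.8, 13.7]
finger_gap: 0.0004
```

The left lid has bottomed: the force rose to 13.7 N with the tip at z = 0.0842. Next I'll lift to a point where both the middle and right lids are in view.

Run:
```python
from h import *
shift([.557,-.115,.30],8)
```

```text
t 5.3 tcp [0.5732 0.217  0.1682] F [-2.44 -3.81 13.74] gap 0.0004
tool shift [-0.0755 -0.3237 -0.1318] per row [-0.00944 -0.04046 -0.01648] z axis [ 8.e-04  2.e-04 -1.e+00] jaw [0.274 0.962 0.   ]
```

>>> arm_command:
  plan: [0,0,-0.02,0,0,0,0,0,-0.04,0,0,0,-0.0075,-0.0324,-0.04,0,0,0,-0.0075,-0.0324,-0.032,0,0,0,-0.0075,-0.0324,0,0,0,0,-0.0075,-0.0324,0,0,0,0,-0.0075,-0.0324,0,0,0,0,-0.0075,-0.0324,0,0,0,0,-0.0075,-0.0324,0,0,0,0,-0.0075,-0.0324,0,0,0,0,-0.0075,-0.0324,0,0,0,0,-0.0075,-0.0324,0,0,0,0,0,0,0,0,0,0]

```text
t: 6.92
tool_pos: [0.556, -0.1167, 0.2996]
tcp_rot: [-0.0, 0.14, 0.99, 0.0]
wrist_force: [-0.1, 0.7, 0.2]
finger_gap: 0.0004
```

Run:
```python
from h import *
s,R=st(); i=arm.camera_info("wrist"); im=arm.camera("wrist")
cv2.imwrite("pics/w4.png",im)
h=cv2.cvtColor(im,cv2.COLOR_BGR2HSV)
m=((h[...,1]<60)&(h[...,2]>150)).astype(np.uint8)
c,_=cv2.findContours(m,0,1)
for k in c:
    if cv2.contourArea(k)>300:
        e=cv2.fitEllipse(cv2.convexHull(k)); print(cv2.boundingRect(k),cv2.contourArea(k),e,onz(i,e[0],.0935).round(4))
cv2.imwrite("pics/s4.png",cv2.resize(arm.camera("scene")[130:290,170:370],None,fx=3.7,fy=3.7,interpolation=cv2.INTER_CUBIC))
```

```text
t 6.92 tcp [ 0.556  -0.1167  0.2996] F [-0.13  0.73  0.24] gap 0.0004
(163, 100, 75, 72) 3912.5 ((199.91946411132812, 134.80039978027344), (71.7000732421875, 74.48828125), 105.71540832519531) [ 0.4792 -0.1699  0.0935]
(347, 13, 74, 82) 4571.0 ((383.6275634765625, 53.666141510009766), (72.45662689208984, 82.16295623779297), 22.0048885345459) [ 0.4598 -0.0048  0.0935]
```

View pics/w4.png

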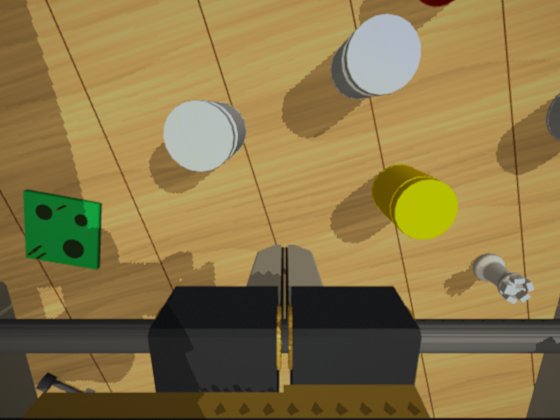

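View pics/s4.png

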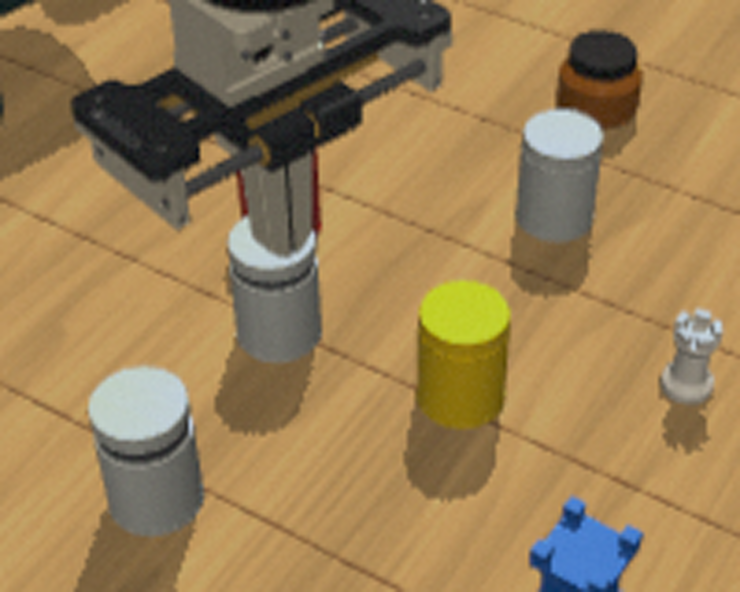

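The left lid is home, with no dark neck. The middle lid is at (384,54) and the right lid at (200,135). Next I press the middle lid.

Run:
```python
from h import *
shift([.460,-.006,.185],7)
```

```text
t 7.03 tcp [ 0.5562 -0.115   0.2995] F [ 0.2   0.76 -0.56] gap 0.0004
tool shift [0.1224 0.0783 0.1146] per row [0.01749 0.01118 0.01637] z axis [-2.e-04  4.e-04 -1.e+00] jaw [0.275 0.962 0.   ]
```

>>> arm_command:
  plan: [0.0245,0.0157,0.012,0,0,0,0.0245,0.0157,0.018,0,0,0,0.0245,0.0157,0.02,0,0,0,0.0245,0.0157,0.02,0,0,0,0.0245,0.0157,0.02,0,0,0,0,0,0.015,0,0,0,0,0,0.009,0,0,0,0,0,0,0,0,0]

```text
t: 8.02
tool_pos: [0.4603, -0.0063, 0.185]
tcp_rot: [-0.0, 0.139, 0.99, -0.0]
wrist_force: [-0.4, 0.1, 0.8]
finger_gap: 0.0006
```

>>> arm_command:
  plan: [0,0,0.003,0,0,0,0,0,0.003,0,0,0,0,0,0.003,0,0,0,0,0,0.002,0,0,0,0,0,0.002,0,0,0,0,0,0.0015,0,0,0,0,0,0,0,0,0]

```text
t: 8.9
tool_pos: [0.4601, -0.0061, 0.1707]
tcp_rot: [0.0, 0.138, 0.99, -0.0]
wrist_force: [1.2, -1.2, 1.6]
finger_gap: 0.0006
```

>>> arm_command:
  plan: [0,0,0.0015,0,0,0,0,0,0.0015,0,0,0,0,0,0,0,0,0]

```text
t: 9.28
tool_pos: [0.4602, -0.0061, 0.1683]
tcp_rot: [0.0, 0.138, 0.99, -0.0]
wrist_force: [-1.5, -0.9, 10.5]
finger_gap: 0.0005
```

>>> arm_command:
  plan: [0,0,0.0005,0,0,0,0,0,0,0,0,0]

```text
t: 9.52
tool_pos: [0.4603, -0.0061, 0.1682]
tcp_rot: [0.0, 0.138, 0.99, -0.0]
wrist_force: [-4.7, -1.5, 16.0]
finger_gap: 0.0007
```

Run:
```python
from h import *
shift([.4795,-.1725,.185],5)
```

```text
t 9.53 tcp [ 0.4603 -0.0061  0.1682] F [-4.66 -1.54 16.01] gap 0.0007
tool shift [-0.0641 -0.1547 -0.0167] per row [-0.01283 -0.03094 -0.00335] z axis [ 7.e-04 -1.e-04 -1.e+00] jaw [0.274 0.962 0.   ]
```

The middle lid has bottomed at 16 N. Next is the right one.

>>> arm_command:
  plan: [0,0,-0.02,0,0,0,0,0,-0.025,0,0,0,-0.0107,-0.0258,0,0,0,0,-0.0107,-0.0258,0,0,0,0,-0.0107,-0.0258,0,0,0,0,-0.0107,-0.0258,0,0,0,0,-0.0107,-0.0258,0,0,0,0,-0.0107,-0.0258,0,0,0,0,0,0,0.018,0,0,0,0,0,0.01,0,0,0,0,0,0,0,0,0]

```text
t: 10.9
tool_pos: [0.479, -0.1717, 0.1832]
tcp_rot: [-0.001, 0.138, 0.99, 0.0]
wrist_force: [1.2, 0.3, 0.5]
finger_gap: 0.0004
```

>>> arm_command:
  plan: [0,0,0.003,0,0,0,0,0,0.003,0,0,0,0,0,0.003,0,0,0,0,0,0.002,0,0,0,0,0,0.002,0,0,0,0,0,0.001,0,0,0,0,0,0,0,0,0]

```text
t: 11.78
tool_pos: [0.4794, -0.1726, 0.1702]
tcp_rot: [0.0, 0.138, 0.99, -0.0]
wrist_force: [1.7, 1.4, 2.9]
finger_gap: 0.0006
```

>>> arm_command:
  plan: [0,0,0.0015,0,0,0,0,0,0.0015,0,0,0,0,0,0,0,0,0]

```text
t: 12.15
tool_pos: [0.4796, -0.1725, 0.1682]
tcp_rot: [0.0, 0.138, 0.99, 0.0]
wrist_force: [-2.4, 4.3, 14.5]
finger_gap: 0.0005
```

Run:
```python
from h import *
shift([.573,.2175,.25],10)
```

```text
t 12.15 tcp [ 0.4796 -0.1725  0.1682] F [-2.42  4.32 14.5 ] gap 0.0005
tool shift [ 0.0171  0.4007 -0.0817] per row [ 0.00171  0.04007 -0.00817] z axis [ 9.e-04 -1.e-04 -1.e+00] jaw [0.274 0.962 0.   ]
```

>>> arm_command:
  plan: [0,0,-0.02,0,0,0,0,0,-0.03,0,0,0,0,0,-0.032,0,0,0]

```text
t: 12.52
tool_pos: [0.4791, -0.1727, 0.2506]
tcp_rot: [-0.0, 0.139, 0.99, -0.0]
wrist_force: [0.2, -0.5, -0.1]
finger_gap: 0.0003
```

>>> arm_command:
  plan: [0.0017,0.04,0,0,0,0,0.0017,0.04,0,0,0,0,0.0017,0.04,0,0,0,0,0.0017,0.04,0,0,0,0,0.0017,0.04,0,0,0,0,0.0017,0.04,0,0,0,0,0.0017,0.04,0,0,0,0,0.0017,0.04,0,0,0,0,0.0017,0.04,0,0,0,0,0.0017,0.04,0,0,0,0,0,0,0,0,0,0]
  jaw: 1

```text
t: 13.9
tool_pos: [0.5728, 0.2186, 0.2493]
tcp_rot: [-0.0, 0.137, 0.991, -0.0]
wrist_force: [0.4, -0.7, 0.1]
finger_gap: 0.0929
```

Run:
```python
from h import *
shift([.573,.2175,.1015],8)
cv2.imwrite("pics/w5.png",arm.camera("wrist"))
cv2.imwrite("pics/s5.png",cv2.resize(arm.camera("scene")[130:290,170:370],None,fx=3.7,fy=3.7,interpolation=cv2.INTER_CUBIC))
```

```text
t 13.9 tcp [0.5728 0.2186 0.2493] F [ 0.42 -0.68  0.08] gap 0.0929
tool shift [-0.0005 -0.0009  0.1478] per row [-7.000e-05 -1.200e-04  1.848e-02] z axis [-6.e-04 -3.e-04 -1.e+00] jaw [ 0.272  0.962 -0.   ]
```

View pics/w5.png

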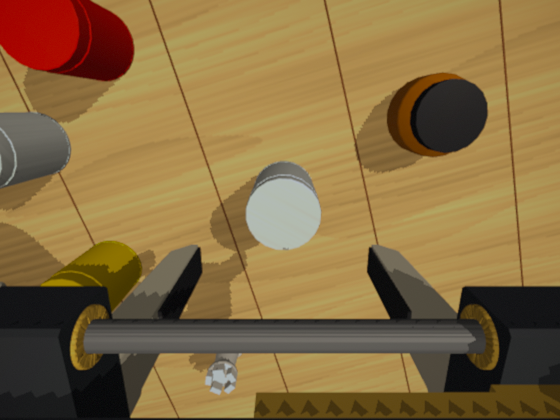

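View pics/s5.png

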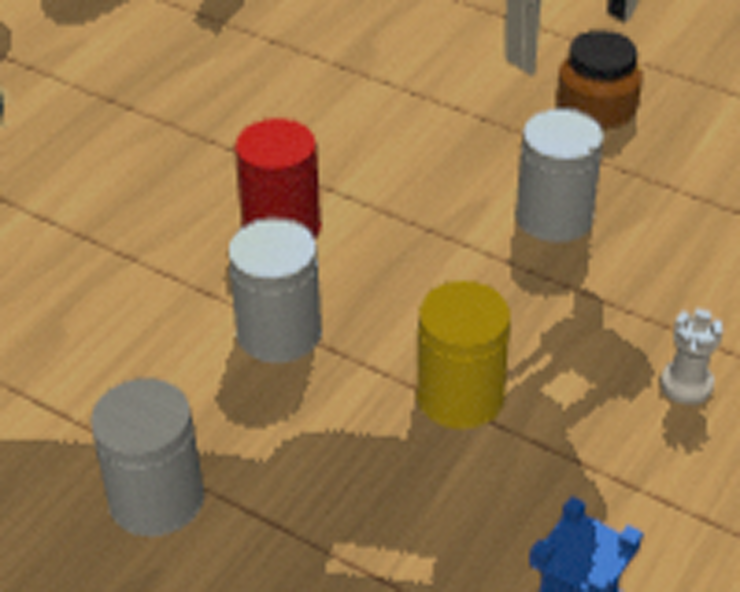

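All three dark necks are gone. The left tin sits centred between the fingers at (284,212), and the jar and rook are well clear.

Run:
```python
from h import *
i=arm.camera_info("wrist"); im=cv2.imread("pics/w5.png")
h=cv2.cvtColor(im,cv2.COLOR_BGR2HSV)
m=((h[...,1]<60)&(h[...,2]>150)).astype(np.uint8)
c,_=cv2.findContours(m,0,1)
for k in c:
    if cv2.contourArea(k)>3000:
        e=cv2.fitEllipse(cv2.convexHull(k)); print(e,onz(i,e[0],.084).round(4))
```

```text
((283.0161437988281, 213.863037109375), (71.34380340576172, 75.17315673828125), 87.92201232910156) [0.5721 0.2162 0.084 ]
```

>>> arm_command:
  plan: [0,-0.0002,0.024,0,0,0,0,-0.0002,0.024,0,0,0,0,-0.0002,0.024,0,0,0,0,-0.0002,0.024,0,0,0,0,0,0.024,0,0,0,0,0,0.018,0,0,0,0,0,0.01,0,0,0,0,0,0,0,0,0]

```text
t: 15.0
tool_pos: [0.5724, 0.2157, 0.101]
tcp_rot: [-0.0, 0.139, 0.99, -0.0]
wrist_force: [0.9, -0.0, 0.5]
finger_gap: 0.0932
```

Close on the left tin.

>>> arm_command:
  plan: [0,0,0,0,0,0,0,0,0,0,0,0,0,0,0,0,0,0,0,0,0,0,0,0]
  jaw: 0

```text
t: 15.5
tool_pos: [0.5726, 0.2161, 0.1016]
tcp_rot: [0.0, 0.138, 0.99, 0.0]
wrist_force: [-0.0, 1.1, 2.3]
finger_gap: 0.0626
```

Run:
```python
from h import *
st()
```

```text
t 15.5 tcp [0.5726 0.2161 0.1016] F [-0.04  1.08  2.28] gap 0.0626
```

>>> arm_command:
  plan: [0,0,-0.008,0,0,0,0,0,-0.016,0,0,0,0,0,-0.016,0,0,0,0,0,-0.01,0,0,0,0,0,0,0,0,0,0,0,0,0,0,0,0,0,0,0,0,0,0,0,0,0,0,0]

```text
t: 16.5
tool_pos: [0.5724, 0.2159, 0.1508]
tcp_rot: [-0.0, 0.138, 0.99, -0.0]
wrist_force: [-0.0, -0.1, -1.4]
finger_gap: 0.062
```

```bash
cat > wt.py <<'E'
from h import *
f=[]
for k in range(6):
    s=arm.read_state(); f.append((s["wrist_force"][2],*s["effort"][1:3]))
    arm.camera("top")
print(np.round(f,2).tolist(),np.mean(f,0)); st()
E
python3 wt.py
```

```text
[[-1.43, -64.74, -59.37], [-2.59, -64.69, -59.35], [-2.52, -64.66, -59.35], [-2.5, -64.65, -59.36], [-1.81, -64.65, -59.37], [-2.35, -64.65, -59.38]] [ -2.19983305 -64.67192411 -59.36210632]
t 16.8 tcp [0.5725 0.216  0.1512] F [-0.57 -0.34 -3.01] gap 0.0624
```

The left tin weighs about 2.2 N, which matches the light one. Standing it back down.

>>> arm_command:
  plan: [0,0,0.016,0,0,0,0,0,0.016,0,0,0,0,0,0.01,0,0,0,0,0,0.005,0,0,0,0,0,0.003,0,0,0,0,0,0,0,0,0,0,0,0,0,0,0]

```text
t: 17.68
tool_pos: [0.5727, 0.216, 0.1016]
tcp_rot: [0.0, 0.138, 0.99, 0.0]
wrist_force: [-0.5, -0.1, 0.1]
finger_gap: 0.0623
```

>>> arm_command:
  plan: [0,0,0,0,0,0,0,0,0,0,0,0,0,0,0,0,0,0,0,0,0,0,0,0]
  jaw: 1

```text
t: 18.18
tool_pos: [0.5725, 0.216, 0.1012]
tcp_rot: [-0.0, 0.138, 0.99, 0.0]
wrist_force: [-0.1, -0.4, -0.6]
finger_gap: 0.0921
```

>>> arm_command:
  plan: [0,0,-0.015,0,0,0,0,0,-0.03,0,0,0,0,0,-0.04,0,0,0,0,0,-0.04,0,0,0,0,0,-0.025,0,0,0]

```text
t: 18.8
tool_pos: [0.5726, 0.216, 0.2548]
tcp_rot: [0.001, 0.138, 0.99, 0.001]
wrist_force: [0.3, -0.1, -0.4]
finger_gap: 0.0931
```

Run:
```python
from h import *
shift([.460,-.006,.25],8)
```

```text
t 18.8 tcp [0.5726 0.216  0.2548] F [ 0.34 -0.09 -0.38] gap 0.0931
tool shift [ 0.0474 -0.2444  0.0043] per row [ 0.00593 -0.03055  0.00053] z axis [ 2.8e-03  9.0e-04 -1.0e+00] jaw [0.274 0.962 0.002]
```

>>> arm_command:
  plan: [0.006,-0.0306,0,0,0,0,0.006,-0.0306,0,0,0,0,0.006,-0.0306,0,0,0,0,0.006,-0.0306,0,0,0,0,0.006,-0.0306,0,0,0,0,0.006,-0.0306,0,0,0,0,0.006,-0.0306,0,0,0,0,0.006,-0.0306,0,0,0,0,0,0,0,0,0,0,0,0,0,0,0,0]

```text
t: 20.05
tool_pos: [0.4594, -0.006, 0.252]
tcp_rot: [0.001, 0.139, 0.99, 0.0]
wrist_force: [-0.6, 0.2, -0.4]
finger_gap: 0.0927
```

```bash
cat > lk.py <<'E'
import sys
from h import *
i=arm.camera_info("wrist"); im=arm.camera("wrist")
cv2.imwrite(sys.argv[1],im)
h=cv2.cvtColor(im,cv2.COLOR_BGR2HSV)
m=((h[...,1]<60)&(h[...,2]>150)).astype(np.uint8)
c,_=cv2.findContours(m,0,1)
for k in c:
    if cv2.contourArea(k)>1500:
        e=cv2.fitEllipse(cv2.convexHull(k)); print(e,onz(i,e[0],.084).round(4))
E
python3 lk.py pics/w6.png; python3 -c "
from h import *
shift([.46,-.006,.1015],1)
cv2.imwrite('pics/s6.png',cv2.resize(arm.camera('scene')[130:290,170:370],None,fx=3.7,fy=3.7,interpolation=cv2.INTER_CUBIC))"
```

```text
((285.6993103027344, 212.79580688476562), (70.57274627685547, 74.22383880615234), 85.76245880126953) [ 0.4596 -0.0042  0.084 ]
t 20.1 tcp [ 0.4594 -0.0058  0.2518] F [-0.47  0.08 -0.28] gap 0.0931
tool shift [-5.000e-04 -1.000e-04  1.503e-01] per row [-5.3000e-04 -9.0000e-05  1.5025e-01] z axis [ 6.e-04  1.e-04 -1.e+00] jaw [0.274 0.962 0.   ]
```

View pics/w6.png

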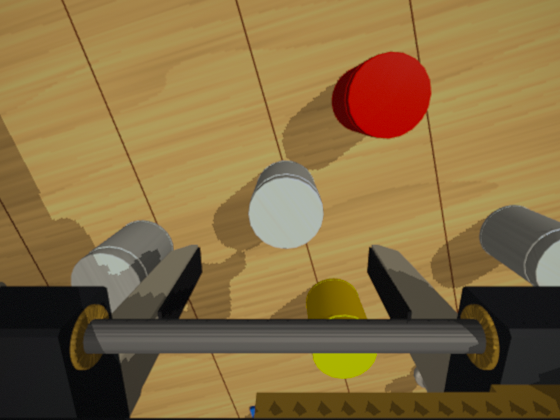

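View pics/s6.png

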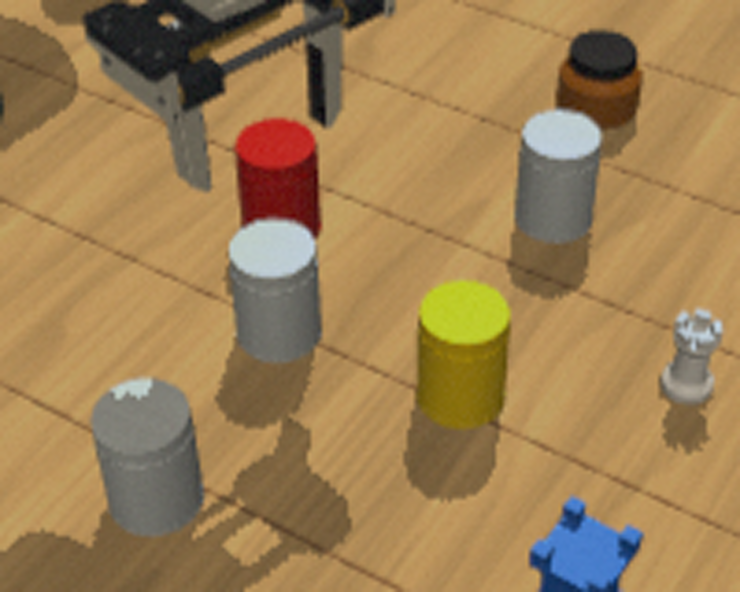

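The left tin is back upright with its lid home. The middle tin at (286,213) is centred between the fingers, with the red can (385,95) clear. I'll descend, grip, and lift.

>>> arm_command:
  plan: [0,0.0003,0.025,0,0,0,0,0.0003,0.025,0,0,0,0,0.0003,0.025,0,0,0,0,0,0.025,0,0,0,0,0,0.025,0,0,0,0,0,0.015,0,0,0,0,0,0.01,0,0,0,0,0,0,0,0,0]

```text
t: 21.15
tool_pos: [0.4595, -0.0053, 0.1011]
tcp_rot: [-0.0, 0.138, 0.99, -0.0]
wrist_force: [0.2, -0.2, -0.5]
finger_gap: 0.0934
```

>>> arm_command:
  plan: [0,0,0,0,0,0,0,0,0,0,0,0,0,0,0,0,0,0,0,0,0,0,0,0]
  jaw: 0

```text
t: 21.65
tool_pos: [0.4596, -0.0054, 0.1015]
tcp_rot: [0.0, 0.138, 0.99, 0.0]
wrist_force: [-1.2, 1.3, 3.1]
finger_gap: 0.0604
```

>>> arm_command:
  plan: [0,0,-0.008,0,0,0,0,0,-0.016,0,0,0,0,0,-0.016,0,0,0,0,0,-0.01,0,0,0,0,0,0,0,0,0,0,0,0,0,0,0,0,0,0,0,0,0,0,0,0,0,0,0]

```text
t: 22.65
tool_pos: [0.4593, -0.0054, 0.1509]
tcp_rot: [-0.0, 0.138, 0.99, -0.0]
wrist_force: [-1.4, -0.1, -5.7]
finger_gap: 0.0606
```

```bash
python3 wt.py
```

```text
[[-5.68, -37.82, -62.73], [-5.61, -37.77, -62.71], [-5.87, -37.75, -62.71], [-6.44, -37.74, -62.72], [-6.56, -37.74, -62.74], [-6.32, -37.74, -62.75]] [ -6.07888878 -37.75903523 -62.7274406 ]
t 22.95 tcp [ 0.4594 -0.0054  0.1512] F [-0.02 -0.29 -6.41] gap 0.0604
```

The middle tin weighs about 6.1 N, which matches the heavy one. The finger gap reads 60.4 mm against an expected 62, so I'll take a close look.

Run:
```python
from h import *
w=arm.camera("wrist");s=arm.camera("scene")
cv2.imwrite("pics/w7.png",w)
cv2.imwrite("pics/s7.png",cv2.resize(s[130:290,170:370],None,fx=3.7,fy=3.7,interpolation=cv2.INTER_CUBIC)); st()
```

```text
t 23.05 tcp [ 0.4595 -0.0054  0.1513] F [-0.8   0.47 -7.64] gap 0.0602
```

View pics/w7.png

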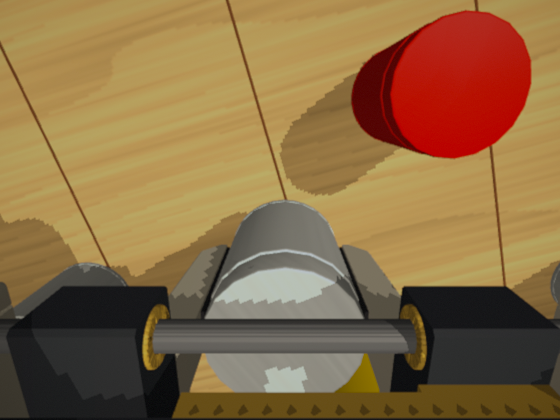

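View pics/s7.png

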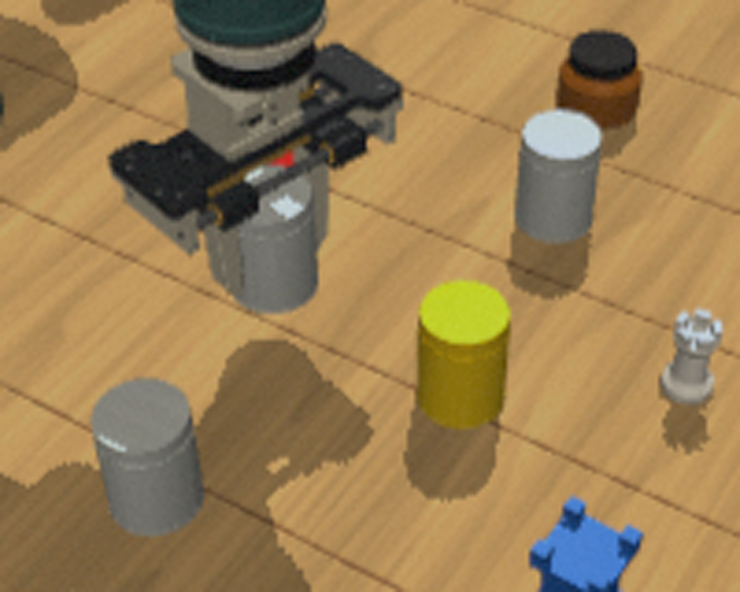

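The middle tin is held upright and clear, with its lid home. Let me check the centring numerically before setting it down.

Run:
```python
from h import *
i=arm.camera_info("wrist"); s,R=st(); p=s["tool_pos"]
a=np.linspace(0,2*np.pi,60)
c=np.stack([p[0]+.0305*np.cos(a),p[1]+.0305*np.sin(a),0*a+.134],1)
u=proj(i,c); print(u.min(0),u.max(0))
```

```text
t 23.05 tcp [ 0.4595 -0.0054  0.1513] F [-0.8   0.47 -7.64] gap 0.0602
[198.22161616 264.2740059 ] [367.24133388 406.55280265]
```

>>> arm_command:
  plan: [0,0,0.016,0,0,0,0,0,0.016,0,0,0,0,0,0.01,0,0,0,0,0,0.005,0,0,0,0,0,0.003,0,0,0,0,0,0,0,0,0,0,0,0,0,0,0]

```text
t: 23.92
tool_pos: [0.4596, -0.0054, 0.1015]
tcp_rot: [0.0, 0.138, 0.99, 0.0]
wrist_force: [0.9, 0.4, -6.1]
finger_gap: 0.0604
```

>>> arm_command:
  plan: [0,0,0.001,0,0,0,0,0,0,0,0,0]

```text
t: 24.18
tool_pos: [0.4597, -0.0054, 0.1015]
tcp_rot: [0.0, 0.138, 0.99, 0.0]
wrist_force: [-9.1, 1.5, 10.0]
finger_gap: 0.0602
```

Run:
```python
from h import *
w=arm.camera("wrist");s=arm.camera("scene")
cv2.imwrite("pics/w8.png",w)
cv2.imwrite("pics/s8.png",cv2.resize(s[130:290,170:370],None,fx=3.7,fy=3.7,interpolation=cv2.INTER_CUBIC)); st()
```

```text
t 24.27 tcp [ 0.4597 -0.0054  0.1015] F [-7.85  0.57  9.63] gap 0.0603
```

View pics/s8.png

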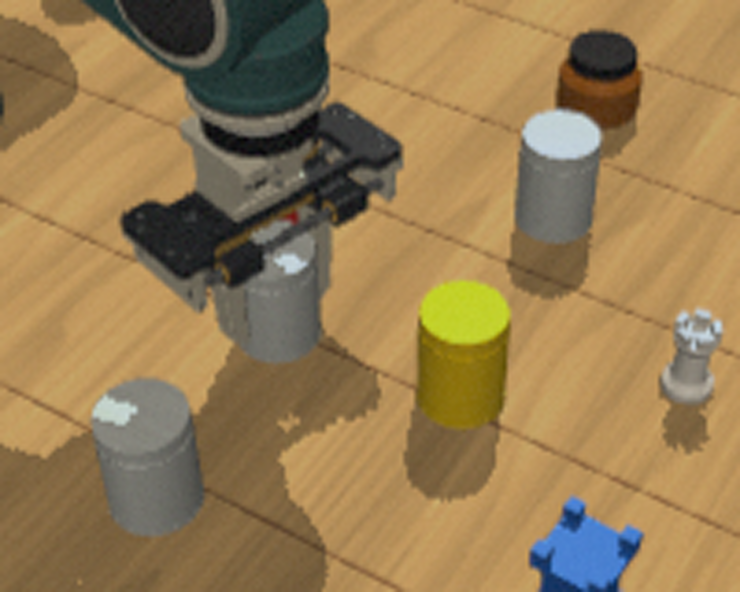

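View pics/w8.png

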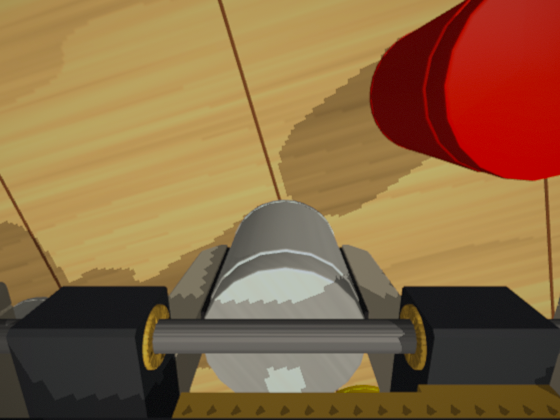

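The tin is standing, with a 10 N push on the plank. I'll ease off slightly and release.

>>> arm_command:
  plan: [0,0,-0.0006,0,0,0,0,0,0,0,0,0]

```text
t: 24.52
tool_pos: [0.4597, -0.0054, 0.1015]
tcp_rot: [0.0, 0.138, 0.99, 0.0]
wrist_force: [-6.1, -0.1, 7.1]
finger_gap: 0.0605
```

>>> arm_command:
  plan: [0,0,0,0,0,0,0,0,0,0,0,0,0,0,0,0,0,0,0,0,0,0,0,0]
  jaw: 1

```text
t: 25.02
tool_pos: [0.4595, -0.0054, 0.1008]
tcp_rot: [0.0, 0.138, 0.99, -0.0]
wrist_force: [0.6, -0.8, -0.5]
finger_gap: 0.092
```

>>> arm_command:
  plan: [0,0,-0.015,0,0,0,0,0,-0.03,0,0,0,0,0,-0.04,0,0,0,0,0,-0.04,0,0,0,0,0,-0.025,0,0,0,0,0,0,0,0,0]

```text
t: 25.78
tool_pos: [0.4599, -0.0054, 0.2537]
tcp_rot: [0.002, 0.138, 0.99, 0.0]
wrist_force: [-0.3, -0.7, -0.2]
finger_gap: 0.0932
```

```bash
python3 lk.py pics/w9.png
python3 - <<'E'
from h import *
s=arm.camera("scene")
cv2.imwrite("pics/s9.png",cv2.resize(s[130:290,170:370],None,fx=3.7,fy=3.7,interpolation=cv2.INTER_CUBIC))
shift([.479,-.1715,.25],6)
E
```

```text
((284.0904846191406, 211.2804412841797), (70.31945037841797, 73.97039031982422), 86.60315704345703) [ 0.4596 -0.0047  0.084 ]
t 25.88 tcp [ 0.4593 -0.0054  0.2508] F [ 0.14 -0.77 -0.11] gap 0.093
tool shift [-0.0645 -0.1543  0.0008] per row [-0.01075 -0.02572  0.00013] z axis [ 1.e-04 -0.e+00 -1.e+00] jaw [ 0.274  0.962 -0.   ]
```

View pics/s9.png

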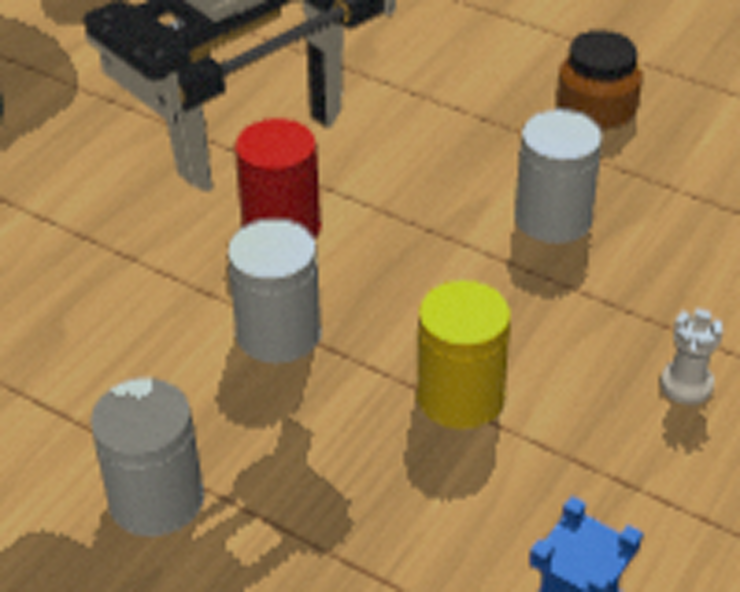

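The middle tin stands upright with its lid home. On to the right tin.

>>> arm_command:
  plan: [-0.0108,-0.0257,0,0,0,0,-0.0108,-0.0257,0,0,0,0,-0.0108,-0.0257,0,0,0,0,-0.0108,-0.0257,0,0,0,0,-0.0108,-0.0257,0,0,0,0,-0.0108,-0.0257,0,0,0,0,0,0,0,0,0,0,0,0,0,0,0,0]

```text
t: 26.88
tool_pos: [0.4792, -0.171, 0.2501]
tcp_rot: [-0.001, 0.139, 0.99, 0.0]
wrist_force: [0.4, 0.0, 0.6]
finger_gap: 0.0932
```

```bash
python3 lk.py pics/w10.png; python3 -c "
from h import *
shift([.4795,-.1715,.1015],1)"
```

```text
((282.8795471191406, 214.2084197998047), (70.97836303710938, 74.85016632080078), 86.2612075805664) [ 0.479  -0.1715  0.084 ]
((490.74749755859375, 131.7943878173828), (74.06248474121094, 88.8793716430664), 42.9261474609375) [ 0.4595 -0.0052  0.084 ]
t 26.93 tcp [ 0.4793 -0.1708  0.2503] F [ 0.67 -0.33  0.02] gap 0.0932
tool shift [-0.0005 -0.0006  0.1488] per row [-0.00051 -0.00064  0.14883] z axis [-8.e-04  5.e-04 -1.e+00] jaw [0.274 0.962 0.   ]
```

View pics/w10.png

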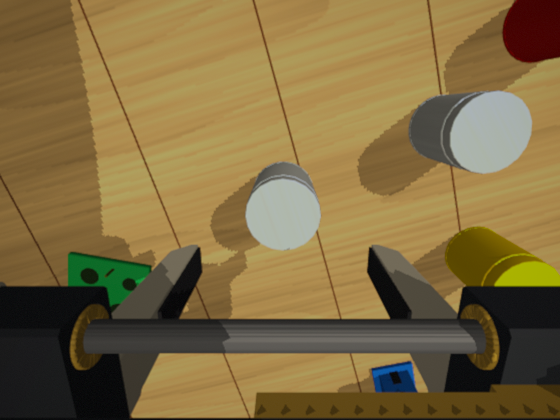

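The right tin at (283,214) is centred between the fingers. Descending.

>>> arm_command:
  plan: [0,-0.0002,0.025,0,0,0,0,-0.0002,0.025,0,0,0,0,-0.0002,0.025,0,0,0,0,0,0.025,0,0,0,0,0,0.025,0,0,0,0,0,0.014,0,0,0,0,0,0.01,0,0,0,0,0,0,0,0,0]

```text
t: 27.92
tool_pos: [0.4793, -0.1718, 0.1017]
tcp_rot: [-0.0, 0.138, 0.99, 0.0]
wrist_force: [0.1, -0.4, -0.4]
finger_gap: 0.0925
```

>>> arm_command:
  plan: [0,0,0,0,0,0,0,0,0,0,0,0,0,0,0,0,0,0,0,0,0,0,0,0]
  jaw: 0

```text
t: 28.42
tool_pos: [0.4794, -0.1721, 0.1021]
tcp_rot: [0.0, 0.138, 0.99, -0.0]
wrist_force: [-0.1, -0.3, 2.2]
finger_gap: 0.063
```

>>> arm_command:
  plan: [0,0,-0.008,0,0,0,0,0,-0.016,0,0,0,0,0,-0.016,0,0,0,0,0,-0.01,0,0,0,0,0,0,0,0,0,0,0,0,0,0,0,0,0,0,0,0,0,0,0,0,0,0,0]

```text
t: 29.42
tool_pos: [0.4792, -0.172, 0.1514]
tcp_rot: [-0.0, 0.138, 0.99, 0.0]
wrist_force: [-0.0, 0.8, -3.1]
finger_gap: 0.0628
```

```bash
python3 wt.py
```

```text
[[-3.12, -46.18, -60.51], [-3.43, -46.13, -60.49], [-3.92, -46.11, -60.49], [-2.91, -46.09, -60.5], [-2.55, -46.09, -60.52], [-3.86, -46.1, -60.53]] [ -3.30163938 -46.11746013 -60.50774932]
t 29.73 tcp [ 0.4793 -0.172   0.1518] F [ 0.11 -0.19 -3.01] gap 0.0629
```

The weights are left about 2.2 N, middle about 6.1 N and right about 3.3 N, so the middle tin is the heaviest. Now I set the right one down.

>>> arm_command:
  plan: [0,0,0.016,0,0,0,0,0,0.016,0,0,0,0,0,0.01,0,0,0,0,0,0.005,0,0,0,0,0,0.003,0,0,0,0,0,0.0004,0,0,0,0,0,0,0,0,0]

```text
t: 30.6
tool_pos: [0.4795, -0.1721, 0.1021]
tcp_rot: [0.0, 0.138, 0.99, -0.0]
wrist_force: [-3.4, 1.9, 5.6]
finger_gap: 0.0625
```

```bash
python3 wt.py
```

```text
[[5.62, -43.95, -55.82], [5.06, -43.77, -55.63], [6.04, -43.81, -55.64], [6.07, -43.82, -55.63], [5.97, -43.82, -55.63], [6.08, -43.83, -55.63]] [  5.80598354 -43.83290827 -55.66480935]
t 30.9 tcp [ 0.4795 -0.1721  0.1021] F [-5.13  1.25  5.83] gap 0.0629
```

>>> arm_command:
  plan: [0,0,0,0,0,0,0,0,0,0,0,0,0,0,0,0,0,0,0,0,0,0,0,0]
  jaw: 1

```text
t: 31.4
tool_pos: [0.4793, -0.1721, 0.1015]
tcp_rot: [0.0, 0.138, 0.99, -0.0]
wrist_force: [0.3, 0.9, 0.7]
finger_gap: 0.0923
```

>>> arm_command:
  plan: [0,0,-0.015,0,0,0,0,0,-0.03,0,0,0,0,0,-0.04,0,0,0,0,0,-0.04,0,0,0,0,0,-0.025,0,0,0,0,0,0,0,0,0]

```text
t: 32.15
tool_pos: [0.4797, -0.1722, 0.2544]
tcp_rot: [0.002, 0.138, 0.99, -0.001]
wrist_force: [-0.2, -0.2, -0.5]
finger_gap: 0.0931
```

```bash
python3 lk.py pics/w11.png; python3 -c "
from h import *
shift([.4595,-.005,.25],6)"
```

```text
((284.4482727050781, 210.68771362304688), (70.2116928100586, 73.63423156738281), 88.86698913574219) [ 0.4792 -0.1714  0.084 ]
((489.60693359375, 129.08872985839844), (73.24231719970703, 87.9535140991211), 43.50997543334961) [ 0.4595 -0.0052  0.084 ]
t 32.2 tcp [ 0.4794 -0.1721  0.2526] F [ 0.67 -0.58 -0.63] gap 0.0928
tool shift [0.0649 0.1552 0.0024] per row [0.01082 0.02587 0.0004 ] z axis [ 1.7e-03 -7.0e-04 -1.0e+00] jaw [ 0.274  0.962 -0.   ]
```

View pics/w11.png

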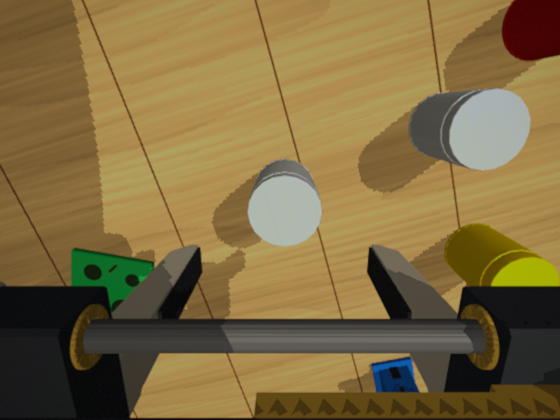

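The right tin is standing upright at (284,211). Now back to the middle tin.

>>> arm_command:
  plan: [0.0108,0.0258,0,0,0,0,0.0108,0.0258,0,0,0,0,0.0108,0.0258,0,0,0,0,0.0108,0.0258,0,0,0,0,0.0108,0.0258,0,0,0,0,0.0108,0.0258,0,0,0,0,0,0,0,0,0,0,0,0,0,0,0,0]

```text
t: 33.2
tool_pos: [0.4593, -0.0057, 0.2508]
tcp_rot: [-0.0, 0.138, 0.99, -0.0]
wrist_force: [0.9, -0.3, 0.3]
finger_gap: 0.0929
```

```bash
python3 lk.py pics/w12.png; python3 -c "
from h import *
shift([.4595,-.005,.1025],1)"
```

```text
((284.9320983886719, 213.80130004882812), (70.8539810180664, 74.75485229492188), 83.7182388305664) [ 0.4595 -0.0046  0.084 ]
t 33.25 tcp [ 0.4594 -0.0059  0.2509] F [-0.48  0.75 -0.38] gap 0.0929
tool shift [0.     0.0009 0.1484] per row [3.0000e-05 9.3000e-04 1.4844e-01] z axis [-8.e-04 -1.e-04 -1.e+00] jaw [ 0.275  0.962 -0.   ]
```

>>> arm_command:
  plan: [0,0.0003,0.025,0,0,0,0,0.0003,0.025,0,0,0,0,0.0003,0.025,0,0,0,0,0,0.025,0,0,0,0,0,0.025,0,0,0,0,0,0.014,0,0,0,0,0,0.009,0,0,0,0,0,0,0,0,0]

```text
t: 34.25
tool_pos: [0.4597, -0.0047, 0.1033]
tcp_rot: [-0.0, 0.139, 0.99, -0.0]
wrist_force: [-0.6, 0.1, -0.2]
finger_gap: 0.093
```

>>> arm_command:
  plan: [0,0,0,0,0,0,0,0,0,0,0,0,0,0,0,0,0,0,0,0,0,0,0,0]
  jaw: 0

```text
t: 34.75
tool_pos: [0.4598, -0.0046, 0.1037]
tcp_rot: [0.0, 0.138, 0.99, -0.0]
wrist_force: [-1.6, -2.8, 4.3]
finger_gap: 0.0601
```

>>> arm_command:
  plan: [0,0,-0.008,0,0,0,0,0,-0.015,0,0,0,0,0,-0.02,0,0,0,0,0,-0.02,0,0,0,0,0,-0.02,0,0,0,0,0,-0.02,0,0,0,0,0,-0.02,0,0,0,0,0,-0.018,0,0,0,0,0,-0.009,0,0,0,0,0,0,0,0,0,0,0,0,0,0,0,0,0,0,0,0,0,0,0,0,0,0,0]

```text
t: 36.38
tool_pos: [0.4596, -0.0045, 0.253]
tcp_rot: [-0.0, 0.138, 0.99, -0.0]
wrist_force: [0.6, -0.3, -5.3]
finger_gap: 0.0606
```

```bash
python3 - <<'E'
from h import *
st()
w=arm.camera("wrist");s=arm.camera("scene");t=arm.camera("top")
cv2.imwrite("pics/w13.png",w)
cv2.imwrite("pics/s13.png",cv2.resize(s[90:290,170:390],None,fx=3,fy=3,interpolation=cv2.INTER_CUBIC)); 
cv2.imwrite("pics/t13.png",t)
s,R=st(); print(arm.camera_info("scene")["rvec"])
i=arm.camera_info("scene")
p=s["tool_pos"]; print("underside proj for full 15cm:",proj(i,[[p[0],p[1],.15],[p[0],p[1],.152+.084]])-[170,90])
E
python3 wt.py
```

```text
t 36.38 tcp [ 0.4596 -0.0045  0.253 ] F [ 0.55 -0.31 -5.33] gap 0.0606
t 36.52 tcp [ 0.4597 -0.0045  0.2533] F [ 0.82 -0.22 -6.28] gap 0.0604
[ 2.28004779  0.63874037 -0.24889249]
underside proj for full 15cm: [[71.75370929 85.93745919]
 [69.30989684 56.59944459]]
[[-6.28, -35.38, -65.72], [-5.9, -35.39, -65.74], [-6.63, -35.4, -65.76], [-6.02, -35.42, -65.77], [-6.33, -35.43, -65.78], [-6.06, -35.43, -65.8]] [ -6.20450282 -35.40949702 -65.762887  ]
t 36.83 tcp [ 0.4597 -0.0045  0.2535] F [ 0.08  0.21 -6.7 ] gap 0.0604
```

View pics/s13.png

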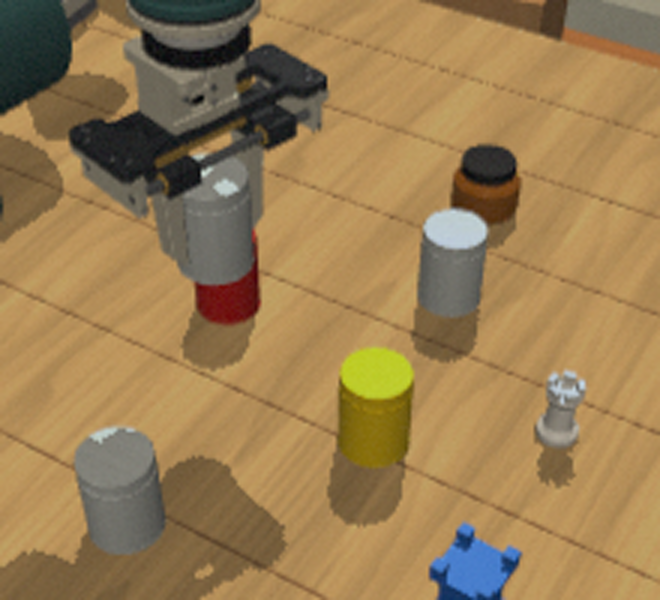

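View pics/w13.png

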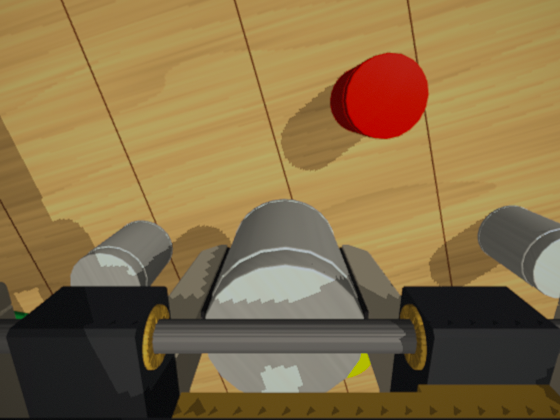

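View pics/t13.png

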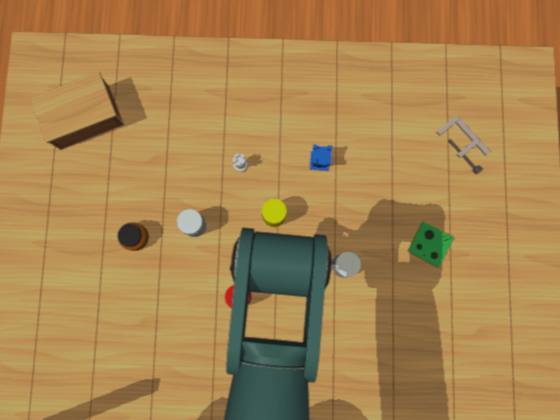

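The middle tin is held upright, with its underside at about 15 cm, its lid home and a steady 6.2 N. The left and right tins stand upright with their lids home, and the bystanders are in place. Handing in.

```bash
python3 -c "
from plant import arm
print(arm.sign_off())"
```

```text
the job is handed in; nothing more can be done
None
```

I pressed all three lids home, hefted the tins from left to right, and handed in at about 37 s while holding the middle tin up. It was the heaviest.

- **Lids:** each was pressed until the force rose to 13.7–16 N, a little over the 8–12 N advised. Each stopped with the fingertip about 84 mm up, and the pictures after showed no neck gaps.
- **Weights:** the left tin read about 2.2 N, the middle about 6.1 N and the right about 3.3 N. Left and right stood upright again after their lifts.
- **Final hold:** the wrist force held steady at about 6.2 N. The arm had risen 149 mm, which puts the tin's underside at about 15 cm. The pictures showed the tin upright with its lid home. The other two tins were standing with lids home, and the bystanders looked in place.

Some readings disagreed:
- **Finger gap:** it read 60.4 mm on the middle tin and about 62.5 mm on the others, against a 62 mm body. A check of the held tin's lid suggested it sat about 5 mm nearer the base than expected. It was held firmly both times, and I found no cause.
- **Setting the middle tin down:** after its first heft the force still read −6 N at the original height. I lowered it 1 mm more, which gave a 10 N push on the plank, and eased off slightly before letting go.

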